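Sort salvaged capacitors into trays by size

ROBOT

A 6-joint arm with a two-finger parallel gripper is mounted at the origin on the work surface. World frame = base frame: x ahead of the robot, y to its left, z up, the work surface at z = 0. Lengths are in m, angles in rad, forces in N, time in s.
With the tool pointing down it reaches from about 0.35 to 0.975 m from the base axis. Payload 7.1 kg.
Tool frame: the origin (TCP) lies midway between the tips of the shut fingers; the grasp point (between the pads) lies 19 mm behind it; z points along the fingers, x is the direction in which the jaws open and shut, and the axes are right-handed (so a half turn about z gives the same grasp; the last joint's range is limited). The gripper opens to 88 mm and grips with 3 to 60 N. Pads are 20 mm wide; open, the fingers measure 115 mm over their backs; the gripper's body (75 mm by 178 mm) begins 61 mm behind the grasp point.
Start: joints at [-1.256, 0.423, 1.63, -0, 1.089, -0.019], TCP at [0.205, -0.59, 0.223] pointing down, gripper open.
Joint ranges: [-3, 3], [-0.9, 2.11], [0.09, 2.58], [-1.31, 4.45], [0.11, 2.69], [-2.54, 2.54]. Speed limits (rad/s): [2.39, 2.39, 3.01, 3.14, 3.14, 3.14].

INTERFACE

Orientations are given as a unit quaternion [w, x, y, z].
In Python, from station import move_pose, movel, movej, command_gripper, wait, inverse_kinematics, read_camera, camera_info, MotionError, job_done, get_time, get_joint_pos, get_qvel, get_effort, get_tcp_pos, get_ee_rot, get_ft_force, get_ft_torque, get_grip_width gives the robot as it stands. Calls block until the motion is done:
- move_pose(position, orientation): joint-space move of the TCP to a pose.
- movel(position, frame=None, v=0.15, until_force=None): straight line of the TCP; frame=None keeps the orientation; v is the mean speed in m/s. With until_force (N) it stops when the force on the tool has changed by that much, and returns True; else False.
- movej(angles): joint-space move.
- command_gripper(opening): opening from 0.0 (shut) to 1.0 (fully open); the grip force is fixed at half the most; returns when the fingers have stopped.
- wait(seconds).
- inverse_kinematics(position, orientation): joint angles nearest the present ones, or None.
- read_camera(name): name is "side" or "top" or "wrist"; returns the picture (420x560x3 uint8, red, green, blue); there is no depth.
- camera_info(name): a dict with "intrinsics" (3x3 intrinsics, pixels), "T" (4x4, takes a point from camera to world coordinates); the wrist camera has in their place "tool_from_camera" (4x4, takes a point from camera to tool coordinates, whose origin is the TCP and whose axes are the tool frame's). Camera axes: x right, y up, looking along -z (the intrinsics and any distortion apply to the point x, -y, -z); pixel columns grow to the right and rows downward; lengths in m; the calibration is good to about 2 mm. A picture is of the moment at which its call begins: read the wrist's pose just before it. camera_info takes no time and is no camera call.
A pose or a line that the arm cannot do raises MotionError and nothing moves.
- job_done(): hands the job in, once; it reports no verdict.
Readings, each from a call of its own:
- get_time(): time.
- get_joint_pos(): joint angles.
- get_qvel(): joint speeds.
- get_effort(): joint torques, N m.
- get_tcp_pos(): TCP position.
- get_ee_rot(): TCP orientation.
- get_ft_force(): force on the tool from outside, world axes, zero at the start.
- get_ft_torque(): the same for the moment, N m.
- get_grip_width(): opening from 0.0 (shut) to 1.0 (fully open).
Only numpy, scipy, OpenCV 4.12 (cv2) and the standard library are available. Lean on these libraries where they do the work, as an engineer would, in place of code of your own. Each camera call takes 0.05 s, during which the arm holds its last target. There are 200 camera calls.

TASK

Pick out the four round black capacitors on the bench and stand each one upright, flat on the floor of the parts tray of its size: the thinnest in the smallest tray, the next thicker in the next larger, and so on up to the thickest in the largest tray. Set them down without dropping them, knock none over, and leave the white relay and the copper coil where they are.

Things in the scene. Friction and masses are not known exactly. Their poses are not given: they have to be found in the camera images.
- cap1: The thinnest of the four loose electrolytic capacitors: a rigid upright cylinder, black sleeve with a bare aluminium disc on top, 18 mm diameter, 40 mm tall, flat base (leads cropped), 15 g give or take a third. It stands on the bench at the start. Origin: centre of its base; z is its axis, up.
- cap2: The second thinnest of the four loose electrolytic capacitors: a rigid upright cylinder, black sleeve with a bare aluminium disc on top, 26 mm diameter, 45 mm tall, flat base (leads cropped), 35 g give or take a third. It stands on the bench at the start. Origin: centre of its base; z is its axis, up.
- cap3: The second thickest of the four loose electrolytic capacitors: a rigid upright cylinder, black sleeve with a bare aluminium disc on top, 35 mm diameter, 52 mm tall, flat base (leads cropped), 70 g give or take a third. It stands on the bench at the start. Origin: centre of its base; z is its axis, up.
- cap4: The thickest of the four loose electrolytic capacitors: a rigid upright cylinder, black sleeve with a bare aluminium disc on top, 46 mm diameter, 60 mm tall, flat base (leads cropped), 130 g give or take a third. It stands on the bench at the start. Origin: centre of its base; z is its axis, up.
- tray1: The smallest of the four empty open square teal parts trays, stuck to the bench (it does not move): inside 40 x 40 mm, outside 44 x 44 mm, walls 2 mm thick, rim 12 mm above the bench, inner floor 2 mm above the bench. Origin: centre of its underside, on the bench; z up, x and y along its sides (it may be turned by up to 0.4 rad).
- tray2: The second smallest of the four empty open square teal parts trays, stuck to the bench (it does not move): inside 52 x 52 mm, outside 56 x 56 mm, walls 2 mm thick, rim 12 mm above the bench, inner floor 2 mm above the bench. Origin: centre of its underside, on the bench; z up, x and y along its sides (it may be turned by up to 0.4 rad).
- tray3: The second largest of the four empty open square teal parts trays, stuck to the bench (it does not move): inside 64 x 64 mm, outside 68 x 68 mm, walls 2 mm thick, rim 12 mm above the bench, inner floor 2 mm above the bench. Origin: centre of its underside, on the bench; z up, x and y along its sides (it may be turned by up to 0.4 rad).
- tray4: The largest of the four empty open square teal parts trays, stuck to the bench (it does not move): inside 78 x 78 mm, outside 82 x 82 mm, walls 2 mm thick, rim 12 mm above the bench, inner floor 2 mm above the bench. Origin: centre of its underside, on the bench; z up, x and y along its sides (it may be turned by up to 0.4 rad).
- relay: Loose white box-shaped relay, 30 x 22 mm and 26 mm tall. Not a capacitor: leave it alone. Origin: centre of its underside, x along the 30 mm side.
- coil: Loose copper-wound toroidal coil lying flat, 36 mm diameter, 14 mm tall. Not a capacitor: leave it alone. Origin: centre of its underside.

How it is judged:
By the outcome, as a careful person would: the job done as asked, in the order asked, and still so for the second after the job is handed in, with the robot touching nothing.
It also fails if it takes over 104 s, if anything falls off the work surface, if the arm or the gripper's body presses on something with over 40 N, if the wrist force passes 120 N, or if a joint passes its speed limit or range.

## Working session

There is one attempt and no reset: what is moved stays moved. The work goes in short steps, each a Python script; the robot and the scene stay as the last script left them, time stands still between calls to the robot, and variables do not carry over. Pictures are saved under pics/ and viewed, about 12 in all and at most 16, crops included, and the job is handed in when it is done.

```bash
mkdir -p pics; ls; python3 - <<'E'
from station import *
import cv2,numpy as np
np.set_printoptions(precision=4,suppress=True)
for n in ["top","side"]:
    cv2.imwrite(f"pics/{n}0.png",read_camera(n)[:,:,::-1]); print(n,camera_info(n))
print(camera_info("wrist"),get_time(),get_ee_rot(),get_tcp_pos())
E
```

```text
pics
top {'intrinsics': array([[399.009 ,   0.    , 278.1208],
       [  0.    , 399.009 , 205.5886],
       [  0.    ,   0.    ,   1.    ]]), 'T': array([[-0.014 ,  0.9845, -0.1746,  0.4065],
       [-0.9999, -0.0133,  0.0056,  0.0047],
       [ 0.0032,  0.1747,  0.9846,  0.8461],
       [ 0.    ,  0.    ,  0.    ,  1.    ]])}
side {'intrinsics': array([[518.4334,   0.    , 280.4603],
       [  0.    , 518.4334, 214.6113],
       [  0.    ,   0.    ,   1.    ]]), 'T': array([[-0.7898,  0.4668, -0.3979,  0.0179],
       [-0.6133, -0.5908,  0.5242,  0.6754],
       [ 0.0097,  0.6581,  0.7529,  1.0408],
       [ 0.    ,  0.    ,  0.    ,  1.    ]])}
{'intrinsics': array([[326.5652,   0.    , 279.2594],
       [  0.    , 326.5652, 205.9266],
       [  0.    ,   0.    ,   1.    ]]), 'tool_from_camera': array([[ 1.    ,  0.0002, -0.0003, -0.0005],
       [ 0.0001, -0.9684, -0.2496, -0.0681],
       [-0.0003,  0.2496, -0.9684, -0.1612],
       [ 0.    ,  0.    ,  0.    ,  1.    ]])} 0.1 [-0.0004  0.8147 -0.5798 -0.0005] [ 0.2047 -0.59    0.222 ]
```

View pics/top0.png

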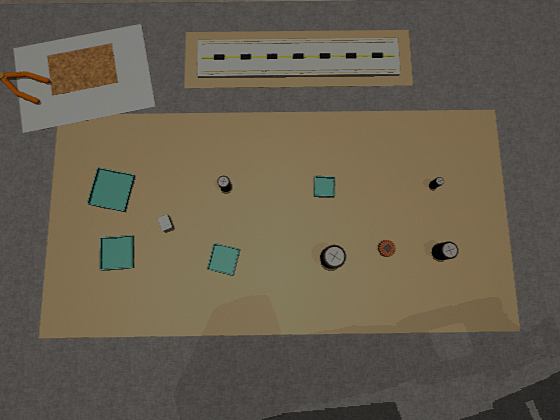

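View pics/side0.png

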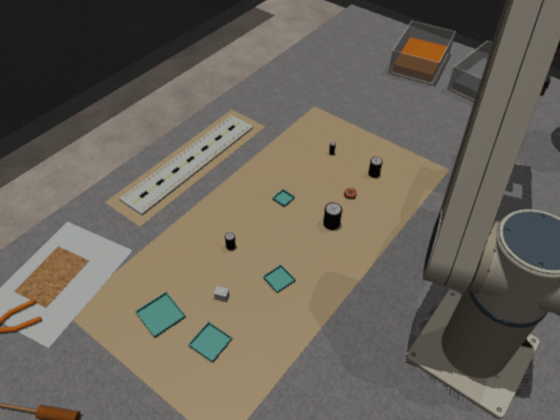

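Top view shows the caps near (436,183), (224,183), (445,250) and (333,257). Teal trays are at (324,187), (224,260), (117,253) and (112,190), with the relay at (165,223) and the coil at (387,248). The side view confirms the same layout. Next I measure discs and trays in both views.

```bash
cat > h.py <<'E'
from station import *
import cv2,numpy as np
np.set_printoptions(precision=4,suppress=True)
H=[.040,.045,.052,.060]; D=[.018,.026,.035,.046]; TO=[.044,.056,.068,.082]
def cam(name):
    c=camera_info(name)
    if name!="wrist": return c["intrinsics"],c["T"]
    w,x,y,z=get_ee_rot(); from scipy.spatial.transform import Rotation as R
    T=np.eye(4);T[:3,:3]=R.from_quat([x,y,z,w]).as_matrix();T[:3,3]=get_tcp_pos()
    return c["intrinsics"],T@c["tool_from_camera"]
def ray(px,z,K,T):
    px=np.atleast_2d(px).astype(float)
    d=np.c_[(px[:,0]-K[0,2])/K[0,0],-(px[:,1]-K[1,2])/K[1,1],-np.ones(len(px))]@T[:3,:3].T
    return (T[:3,3]+d*((z-T[2,3])/d[:,2:]))[:,:2]
def blobs(m,amin):
    cs,_=cv2.findContours(m.astype(np.uint8),cv2.RETR_EXTERNAL,cv2.CHAIN_APPROX_NONE)
    return [c for c in cs if cv2.contourArea(c)>=amin]
def teal(im):
    h=cv2.cvtColor(im,cv2.COLOR_RGB2HSV); return (h[...,0]>75)&(h[...,0]<100)&(h[...,1]>80)&(h[...,2]>30)
def grey(im,v=85,s=60):
    h=cv2.cvtColor(im,cv2.COLOR_RGB2HSV); return (h[...,1]<s)&(h[...,2]>v)
E
python3 - <<'E'
from h import *
seeds={"top":[(436,183),(224,183),(450,250),(334,257)],"side":[(332,144),(230,236),(376,162),(333,210)]}
tr={"top":[(324,187),(224,260),(117,253),(112,190)],"side":[(284,198),(279,279),(211,342),(161,314)]}
for n in seeds:
    im=cv2.imread(f"pics/{n}0.png")[:,:,::-1].copy(); K,T=cam(n)
    for i,s in enumerate(seeds[n]):
        g=blobs(cv2.morphologyEx(grey(im,75,70).astype(np.uint8),cv2.MORPH_CLOSE,np.ones((3,3))),3)
        g=[c for c in g if np.hypot(*(c.reshape(-1,2).mean(0)-s))<14]
        for c in g:
            c=cv2.convexHull(c).reshape(-1,2); x,y,w,h=cv2.boundingRect(c)
            print(n,"cap",i+1,(x,y,w,h),ray((x+w/2-.5,y+h/2-.5),H[i],K,T)[0])
    for i,s in enumerate(tr[n]):
        for c in blobs(teal(im),100):
            if np.hypot(*(c.reshape(-1,2).mean(0)-s))<15:
                P=ray(c.reshape(-1,2),.012,K,T).astype(np.float32)
                r=cv2.minAreaRect(P*1000); print(n,"tray",i+1,np.array(r[0])/1000,np.array(r[1]),r[2])
    crop=[(200,165,130),(300,225,170)]
im=cv2.imread("pics/top0.png")
o=np.vstack([np.hstack([cv2.resize(im[b-20:b+20,a-20:a+20],(260,260),interpolation=0) for a,b in [(436,183),(224,183),(448,250)]]),
 np.hstack([cv2.resize(im[b-32:b+32,a-32:a+32],(260,260),interpolation=0) for a,b in [(334,257),(324,187),(117,222)]])])
cv2.imwrite("pics/crops.png",o)
E
```

```text
top tray 1 [ 0.5958 -0.098 ] [40.8647 44.2629] 88.29483032226562
top tray 2 [0.4439 0.1156] [55.4578 54.8714] 76.0355224609375
top tray 3 [0.4607 0.3371] [67.3903 68.7317] 3.0583560466766357
top tray 4 [0.5949 0.3564] [83.2587 81.5478] 77.7348403930664
side cap 1 (330, 141, 6, 4) [ 0.5991 -0.3369]
side cap 2 (225, 232, 10, 8) [0.6006 0.1137]
side cap 3 (371, 157, 12, 8) [ 0.453  -0.3382]
side cap 4 (325, 202, 17, 13) [ 0.445  -0.1081]
side cap 4 (0, 0, 560, 420) [ 0.5486 -0.0196]
side tray 1 [ 0.5939 -0.0939] [43.7353 42.4254] 88.33472442626953
side tray 2 [0.4416 0.1203] [53.5481 55.2953] 77.25667572021484
side tray 3 [0.4575 0.342 ] [67.6608 66.0994] 2.9696919918060303
side tray 4 [0.5922 0.3612] [79.5369 83.1621] 78.38187408447266
```

View pics/crops.png

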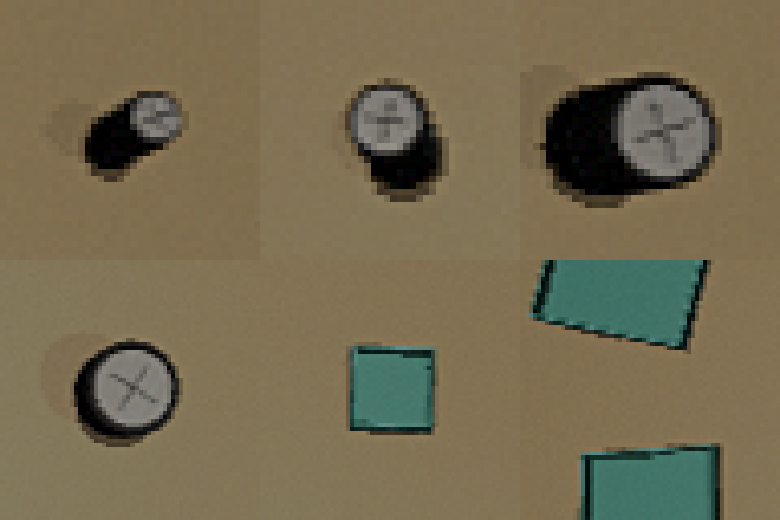

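Crops show the disc centres in top at about (439.7,180.3), (222.9,181), (449.8,249.8) and (334.5,255.8), and the trays cleanly outlined. Top and side disagree by about 4–5 mm, so I'll refine with the wrist camera at hover.

```bash
python3 - <<'E'
from h import *
K,T=cam("top")
for i,p in enumerate([(439.65,180.3),(222.9,181),(449.8,249.8),(334.5,255.8)]): print(i+1,ray(p,H[i],K,T)[0])
Q=[0,1,0,0]
move_pose([.598,-.338,.16],Q); K,T=cam("wrist"); im=read_camera("wrist"); print(T[:3,3],get_time())
cv2.imwrite("pics/w1.png",im[:,:,::-1])
E
```

```text
1 [ 0.5983 -0.3363]
2 [0.6016 0.1132]
3 [ 0.4536 -0.3394]
4 [ 0.4446 -0.1088]
[ 0.5977 -0.2708  0.3214] 1.875
```

View pics/w1.png

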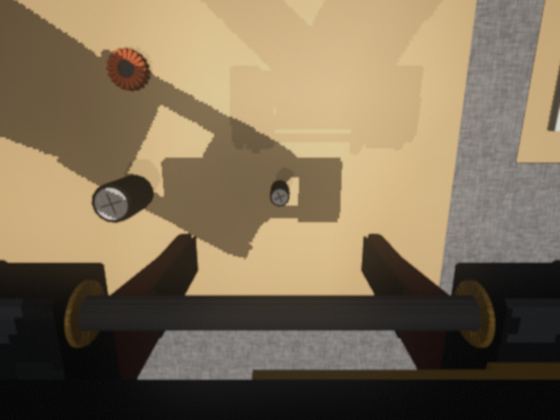

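Wrist view: cap1 is between the jaws with its disc near (279,198), and cap3 and the coil are well clear. The tray offset is explained by the plane height, since the contour's mean height is about 6 mm. I'll check that, then do cap1.

```bash
cat >> h.py <<'E'
Q=[0,1,0,0]
OFF=[.017,.019,.021,.024]   # TCP above cap base when gripped
def pick(i,xy):
    h=OFF[i]; command_gripper(1.0)
    move_pose([*xy,.16],Q); movel([*xy,.09],v=.2); hit=movel([*xy,h],v=.08,until_force=6)
    command_gripper(0.0); w=get_grip_width()*.088; print("pick",i+1,"hit",hit,"width",w,"z",get_tcp_pos()[2])
    assert abs(w-D[i])<.006
    movel([*xy,.13],v=.15); print("held",get_grip_width()*.088,"Fz",get_ft_force()[2],"t",get_time())
def place(i,xy):
    move_pose([*xy,.13],Q); movel([*xy,.045],v=.15)
    hit=movel([*xy,OFF[i]+.002-.003],v=.025,until_force=3)
    print("place",i+1,"hit",hit,"tcp",get_tcp_pos(),"expect z",OFF[i]+.002)
def release(xy):
    wait(.2); command_gripper(1.0); wait(.2); movel([*xy,.10],v=.1); print("t",get_time())
E
python3 - <<'E'
from h import *
for n,tr in {"top":[(324,187),(224,260),(117,253),(112,190)],"side":[(284,198),(279,279),(211,342),(161,314)]}.items():
    im=cv2.imread(f"pics/{n}0.png")[:,:,::-1].copy(); K,T=cam(n)
    for i,s in enumerate(tr):
        for c in blobs(teal(im),100):
            if np.hypot(*(c.reshape(-1,2).mean(0)-s))<15:
                print(n,i+1,np.array(cv2.minAreaRect(ray(c.reshape(-1,2),.006,K,T).astype(np.float32)*1000)[0])/1000)
im=cv2.imread("pics/w1.png")[:,:,::-1].copy(); K,T=cam("wrist")
g=cv2.cvtColor(im,cv2.COLOR_RGB2GRAY); r=g[175:215,262:298]; print(r[::2,::2])
print(ray([(279,198)],.04,K,T))
E
```

```text
top 1 [ 0.5971 -0.0987]
top 2 [0.4442 0.1164]
top 3 [0.4611 0.3395]
top 4 [0.5963 0.3589]
side 1 [ 0.5972 -0.0984]
side 2 [0.4441 0.1171]
side 3 [0.4601 0.3401]
side 4 [0.5956 0.3593]
[[104 103 104 103 103 103 103  93  88  90  90  89  90  91  90  92 101 106]
 [104 104 103 104 102 104 104  93  89  88  87  89  88  90 116 149 153 161]
 [103 102 103 104 104 104 102  88  80  76  83  87  90 116 161 186 195 195]
 [104 101 104 103 103  99  74  53  43  42  49  63 111 160 181 185 195 195]
 [104 103 102 102 102  79  43  35  36  36  37  41 100 171 182 187 195 195]
 [102 103 102 103  95  53  35  35  37  36  36  36  56 139 185 194 194 195]
 [102 103 103 103  84  40  35  38  39  40  37  37  41 103 182 195 195 194]
 [102 103 104 103  78  35  42  58  75  79  68  48  40  78 179 195 196 195]
 [102 103 103 101  67  43  74  96  99 106 104  88  53  68 170 195 194 195]
 [102 103 103  99  60  67 101  98  84 104 108 104  82  66 157 194 195 192]
 [103 103 104 100  62  91 108 104  82  92  89  91 101  80 173 195 194 190]
 [103 103 102  99  68  96 103  91  78  74  94 106 105  84 178 193 194 188]
 [102 103 103 101  71  85  96  85  97  83 100 110 100 101 183 193 194 189]
 [103 102 102 103  85  70  99 108 111  96  94 104  84 134 192 193 193 190]
 [102 102 104 102 101  80  75  99 104 102  97  88 122 176 193 194 193 189]
 [103 102 102 102 104 101  85  76  73  77  74  88 139 155 156 155 156 153]
 [103 102 103 103 105 104 103 100  93  96  99 102 106 105 106 105 105 106]
 [103 102 104 104 103 104 103 103 104 103 104 104 105 104 105 104 105 106]
 [103 104 103 103 103 102 103 104 104 104 104 105 105 105 104 105 105 107]
 [104 104 104 104 103 104 105 105 104 105 105 106 105 106 106 106 106 106]]
[[ 0.5972 -0.3362]]
```

Three views agree to about 1 mm for cap1, and top and side now agree to under 1 mm for the trays. Picking cap1.

```bash
python3 - <<'E'
from h import *
pick(0,[.598,-.3363]); place(0,[.5971,-.0985])
cv2.imwrite("pics/w2.png",read_camera("wrist")[:,:,::-1]); print(get_time(),get_ft_force())
E
```

```text
pick 1 hit False width 0.01742491522983317 z 0.016986256890246514
held 0.017377730424598746 Fz -0.8624825957664584 t 5.8833
place 1 hit True tcp [ 0.5969 -0.0984  0.0189] expect z 0.019000000000000003
8.5417 [ 0.4568 -0.0101  4.4267]
```

View pics/w2.png

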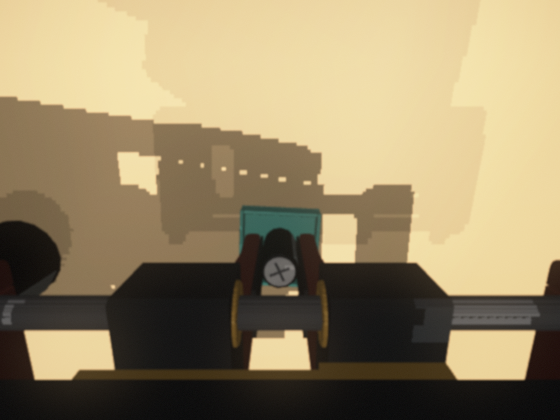

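Cap1 is upright inside tray1 (disc at (280,271), tray between the jaws), and contact came at exactly the expected height. I'll release it and do cap2.

```bash
python3 - <<'E'
from h import *
release([.5971,-.0985])
pick(1,[.6012,.1134]); a=read_camera("top"); place(1,[.4442,.1167])
b=read_camera("wrist"); release([.4442,.1167]); c=read_camera("wrist")
o=np.hstack([cv2.resize(x,(400,300)) for x in (b,c)]); t=cv2.resize(a[140:290,280:480],(400,300))
cv2.imwrite("pics/c2.png",np.vstack([o,np.hstack([t,t*0])])[:,:,::-1])
E
```

```text
t 11.0667
pick 2 hit False width 0.025155411030907376 z 0.018983712577163966
held 0.02571967150482448 Fz -0.08924936759818725 t 15.575
place 2 hit True tcp [0.4438 0.1167 0.0208] expect z 0.020999999999999998
t 20.3583
```

View pics/c2.png

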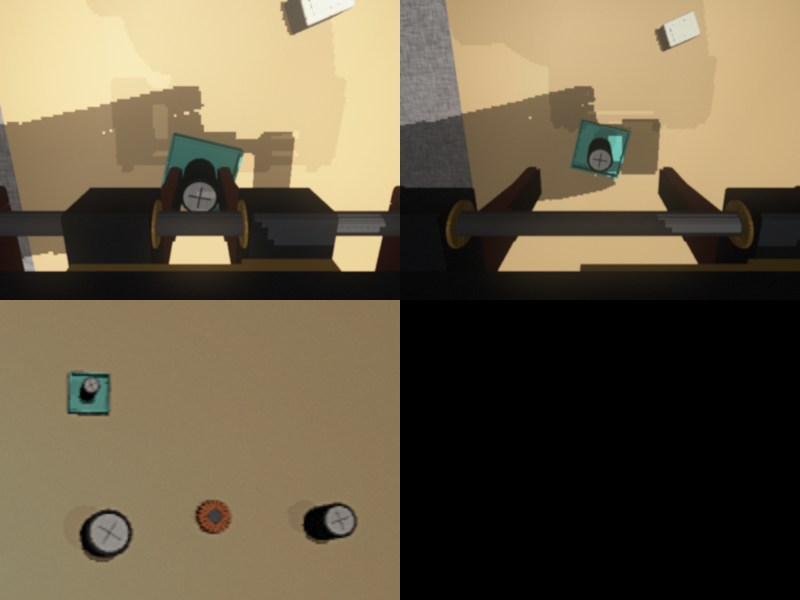

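Cap1 stands in tray1 and cap2 in tray2, both upright after release. Coil, cap3 and cap4 haven't moved. Next is cap3.

```bash
python3 - <<'E'
from h import *
pick(2,[.4534,-.339]); place(2,[.4606,.3398]); b=read_camera("wrist")
release([.4606,.3398]); c=read_camera("wrist"); 
cv2.imwrite("pics/c3.png",np.hstack([cv2.resize(x,(400,300)) for x in (b,c)])[:,:,::-1])
E
```

```text
pick 3 hit False width 0.0344818792571304 z 0.020996715093764662
held 0.034290716614150486 Fz -1.7649301772175643 t 25.5583
place 3 hit True tcp [0.4604 0.3397 0.0228] expect z 0.023
t 31.825
```

View pics/c3.png

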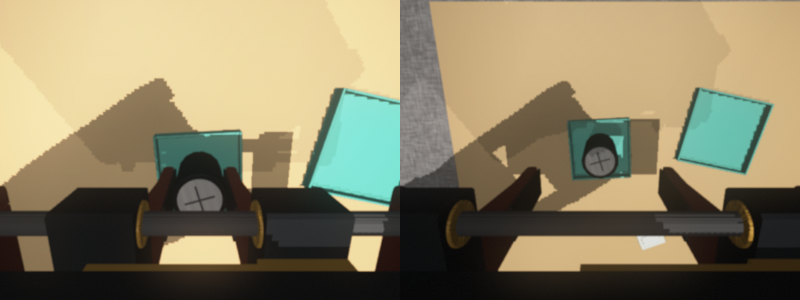

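Cap3 stands upright in tray3 after release, with its disc at (600,162) in the right panel. Now cap4.

```bash
python3 - <<'E'
from h import *
pick(3,[.4448,-.1086]); place(3,[.596,.3591]); b=read_camera("wrist")
release([.596,.3591]); c=read_camera("wrist"); movel([.596,.3591,.16],v=.15)
movej([-1.256,.423,1.63,0,1.089,-.019])
t,s=read_camera("top"),read_camera("side")
cv2.imwrite("pics/c4.png",np.vstack([np.hstack([cv2.resize(x,(400,300)) for x in (b,c)]),np.hstack([cv2.resize(x,(400,300)) for x in (t[100:340,60:480],s[120:380,120:440])])])[:,:,::-1])
K,T=cam("top"); tr=[(324,187),(224,260),(117,253),(112,190)]
old=cv2.imread("pics/top0.png")[:,:,::-1].copy()
for nm,lo,hi in [("relay",(155,213),(177,235)),("coil",(376,237),(398,260))]:
    A=old[lo[1]:hi[1],lo[0]:hi[0]].astype(int);B=t[lo[1]:hi[1],lo[0]:hi[0]].astype(int); print(nm,"mean abs diff",abs(A-B).mean())
print(get_time())
E
```

```text
pick 4 hit False width 0.04574587447680921 z 0.024036392753752737
held 0.04544780822967057 Fz -1.0586424076622754 t 36.8083
place 4 hit True tcp [0.5958 0.359  0.0259] expect z 0.026000000000000002
t 42.1917
relay mean abs diff 1.2417355371900827
coil mean abs diff 1.7009222661396575
46.475
```

View pics/c4.png

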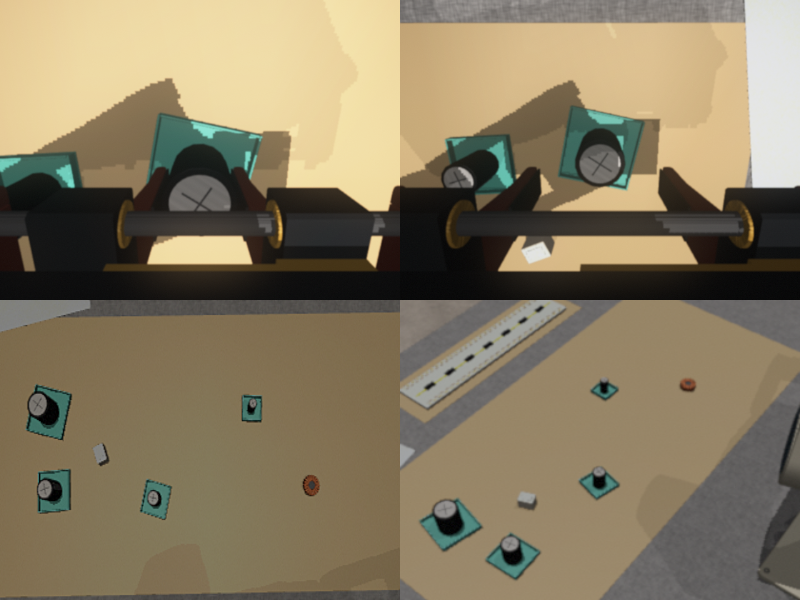

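All four caps stand upright in their own trays in every view. The relay and coil match the first picture and the arm is clear, so I'm handing in.

```bash
python3 -c "
from station import *
job_done()"
```

```text
the job is handed in; nothing more can be done
```

I placed the four capacitors in order, thinnest to thickest, each upright in the tray of its size, and handed the job in. The clock read 46.5 s of the 104 s allowed just before.

- **Placing:** each capacitor touched its tray floor within 0.2 mm of the expected height before I opened the gripper, so none was dropped. Grip widths matched the given diameters to within 1 mm.
- **Final check:** the last top and side pictures show all four standing in their own trays. The relay and coil areas look unchanged in the top view (mean pixel difference under 2 of 255), and the arm was back at its start pose, touching nothing.
- **Disagreement resolved:** at first the top and side views put the trays 4–6 mm apart, because I assumed rim height for the outlines. At mid-wall height they agreed to about 1 mm, and the placements fit that.
- **Weak check:** the lifted-weight force readings did not track the capacitors' weights, so I confirmed each grasp by grip width instead.

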